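# Proof-pull a soldered fork terminal with a spring gauge

## Robot

A 6-joint arm with a two-finger parallel gripper is mounted at the origin on the work surface. World frame = base frame: x ahead of the robot, y to its left, z up, the work surface at z = 0. Lengths are in m, angles in rad, forces in N, time in s.
With the tool pointing down it reaches from about 0.25 to 0.8 m from the base axis. Payload 8.5 kg.
Tool frame: the origin (TCP) lies at the very end of the fingers, on their centre line; the grasp point (between the pads) lies 19 mm behind it; z points along the fingers, y is the line along which they close (so a half turn about z gives the same grasp; the last joint's range is limited). The gripper opens to 85 mm and grips with 20 to 120 N. Pads are 22 mm wide; open, the fingers measure 114 mm over their backs; the gripper's body (76 mm by 85 mm) begins 54 mm behind the grasp point. The pads swing forward as they close: fully open they stand 13 mm farther back than shut.
Start: joints at [1.15, 0.238, -0.013, 1.319, 0, 1.571], TCP at [0.214, 0.479, 0.198] pointing down, gripper open.
Joint ranges: [-2.66, 2.66], [-1.03, 1.9], [-1.14, 1.46], [-1.82, 2.27], [-1.45, 1.34], [-3.14, 3.14]. Speed limits (rad/s): [2.22, 2.22, 2.79, 3.14, 3.14, 3.14].

## Interface

Orientations are given as a unit quaternion [w, x, y, z].
In Python, from plant import robot gives the robot as it stands. The module is installed in compiled form; this text tells all that it offers.
- The arm moves only by the tool move_arm, never from a script. Its argument "rows" is one flat list of numbers, 4 for each row, row after row: the shift along the tool's x, y, z in cm, then the turn about the tool's z in rad. A call has 1 to 12 rows; each row shifts and turns the commanded pose from where the row before left it, along the tool's axes as they then stand; what a row does not reach is not made up. A row lasts 1/12 s, in which the tool goes at most 41.7 mm and 7.16 degrees, less where a joint would pass 70% of its speed; a pose out of reach is approached as far as the arm can. A call is refused whole if a number of a shift passes 4.17 or a number of a turn 0.125, either way. A call with a gripper value outside its range is refused whole. "claw" is the closure, from -1 (fully open) to 1 (shut), set as the call begins (left out, the last holds). The fingers move at their own pace and stop on an object; the grip force is fixed at half the most. Time passes only in rows, so rows that do not move let the fingers close. It gives the time, the measured TCP pose, the force, the opening and the grip force at its end, in the units of the state.
- robot.read_state(): the state, without advancing time (a new reading comes with each control period).
- robot.get_image(name): name is "scene" or "top"; returns (picture, depth): 480x640x3 uint8, red, green, blue; 480x640 float32, m along the optical axis (not along the pixel's ray), 0 where there is no reading.
- robot.camera_model(name): a dict with "fx", "fy", "cx", "cy" (pixels), "k1" (the pictures are not rectified: a ray, as slopes to the right and down, at radius r is drawn at 1 + k1 r^2 times it, then the intrinsics apply), "T" (4x4, takes a point from camera to world coordinates). Camera axes: x right, y up, looking along -z (the intrinsics and any distortion apply to the point x, -y, -z); pixel columns grow to the right and rows downward; lengths in m; the calibration is good to about 2 mm. A picture is of the moment at which its call begins. camera_model takes no time and is no camera call.
- robot.job_done(): hands the job in; it is judged then, once.
The state is a dict: "time_s": time; "q": joint angles; "qvel": joint speeds; "effort": joint torques, N m; "ee_pos": TCP position; "orientation": TCP orientation; "wrist_force": force on the tool from outside, world axes, zero at the start; "ft_torque": the same for the moment, N m; "grip_width": opening from 0.0 (shut) to 1.0 (fully open); "grasp_force": force on a finger pad.
Only numpy, scipy, OpenCV 4.12 (cv2) and the standard library are available. Lean on these libraries where they do the work, as an engineer would, in place of code of your own. Each camera call takes 0.05 s, during which the arm holds its last target. There are 200 camera calls.

## Task

Proof-pull the brass fork terminal on the test jig: lay the blue spring gauge flat along the jig's bed with its T-shaped tail hooked behind the terminal's two prongs and let go of it, then take it by its orange cross handle and pull gently away from the terminal until the pointer stands in the green zone, holding it there for two seconds. The solder joint is delicate: never bump or load the terminal with more than 15 N and never let the pointer reach the red zone. Afterwards ease the handle fully home without letting it snap back, and leave the gauge lying hooked on the jig, with the other things on the bench left alone.

Things in the scene. Friction and masses are not known exactly. Their poses are not given: they have to be found in the camera images.
- gauge: Spring gauge, about 0.25 kg, at first lying on the bench: blue plastic case 100 x 34 x 30 mm (x, y, z); origin at the centre of the case's underside, z up. Its +x end carries the sprung slide with the orange handle, its -x end the steel tail. On the white top face a black pointer line moves with the slide: at rest x = -30 mm; the green zone is x = 4 to 16 mm, red from x = 26 mm
- tail (a point): centre of the gauge's steel T-bar, 44 mm wide (y), 10 mm long (x), 12 mm high: 79 mm from the gauge origin along -x, 15 mm above its underside; axes as the gauge. A neck 24 mm long (x), 8 mm wide, 11 to 19 mm above the underside, joins it to the case
- handle (a point): centre of the orange cross handle on the gauge's slide: a bar 16 mm (x) x 50 mm (y) x 42 mm high, underside 3 mm above the case's underside; slide home: 102 mm from the gauge origin along +x, a gap of 44 mm between case and bar (crossed by a rod 12 mm wide, top 12 mm above the underside); axes as the gauge
- slide (a joint): how far the gauge's slide is pulled out, m: 0 home, stop at 0.070; the pointer is in the green zone from 0.034 to 0.046 and enters the red zone at 0.056. Spring: 1.6 N at home plus 160 N/m (8 N at 0.040)
- jig: Pull-test jig fixed to the bench: aluminium bed 84 mm wide (y), its top 10 mm above the bench, from 75 mm behind (-x) to 235 mm ahead (+x) of its origin, which lies on the bench under the terminal. A green circuit board lies at its -x end. The pull is along +x; a hooked gauge has its x axis along the jig's x
- terminal: Brass fork terminal on the jig: two prongs 8 mm thick (x), 14 mm wide (y), 30 mm high above the bed, 18 mm gap between them (bridge at the foot, 6 mm high). Origin at the centre of its foot, on the bed's top; axes as the jig. The gauge's neck goes down into the gap, T-bar on the -x side; centred so, the gauge origin is 62 mm along +x from here
- slot (a point): the foot of the gap between the terminal's prongs, at the level of the bed's top (the same point as the terminal's origin); axes as the jig
- solder_reel: bystander: standing reel of solder, diameter 60, height 50 mm; origin at its underside
- flux_bottle: bystander: amber bottle, diameter 48, height 100 mm; origin at its underside
- multimeter: bystander: yellow multimeter lying flat, 165 x 80 x 42 mm; origin at its underside
- tape_roll: bystander: roll of yellow tape lying flat, diameter 96, height 24 mm; origin at its underside
- screwdriver: bystander: screwdriver with red handle, 180 mm long along its x; origin at its underside
- breadboard: bystander: white breadboard with small parts on it, 165 x 55 x 18 mm; origin at its underside

How it is judged:
By the outcome, as a careful person would: the job done as asked, in the order asked, and still so for the second after the job is handed in, with the robot touching nothing.
It also fails if it takes over 58 s, if anything falls off the work surface, if the arm or the gripper's body presses on something with over 40 N, if the wrist force passes 120 N, or if a joint passes its speed limit or range.

## Working session

There is one attempt and no reset: what is moved stays moved. The work goes in short steps, Python scripts to look and compute and a tool call to move; the robot and the scene stay as the last step left them, time stands still between calls to the robot, and variables do not carry over. Pictures are saved under pics/ and viewed, at most 11 in all, crops included, and the job is handed in when it is done.

Besides the shell and the picture viewer there is one more tool, called after "Request:" in YAML: its name, and indented under it one key for each argument. move_arm: Moves the arm, as the interface text tells. Its arguments: {"type":"object","properties":{"rows":{"type":"array","items":{"type":"number"}},"claw":{"type":"number"}},"required":["rows"]}

```bash
mkdir -p pics
cat > h.py <<'E'
import numpy as np, cv2
from plant import robot
def snap(name,fn):
    p,d=robot.get_image(name); cv2.imwrite(f'pics/{fn}.png',p[:,:,::-1]); np.save(f'pics/{fn}.npy',d); return p,d
def ray(name,u,v):
    c=robot.camera_model(name); K=np.array([[c['fx'],0,c['cx']],[0,c['fy'],c['cy']],[0,0,1]])
    x,y=cv2.undistortPoints(np.array([[[u,v]]],float),K,np.array([c['k1'],0,0,0.]))[0,0]
    T=np.array(c['T']); return T[:3,3],T[:3,:3]@np.array([x,-y,-1])
def atz(name,u,v,z):
    o,r=ray(name,u,v); return o+r*(z-o[2])/r[2]
def atd(name,u,v,d):
    o,r=ray(name,u,v); return o+r*d
E
python3 - <<'E'
from h import *
snap('top','t0');snap('scene','s0')
for n in('top','scene'):
    c=robot.camera_model(n);print(n,c['fx'],c['k1'],np.round(c['T'],3).tolist())
s=robot.read_state();print(s['time_s'],s['ee_pos'],s['orientation'],s['wrist_force'])
E
```

```text
top 445.7820156542355 -0.09761261879721113 [[-0.008, 0.988, -0.156, 0.34], [-1.0, -0.009, -0.011, -0.035], [-0.013, 0.156, 0.988, 1.24], [0.0, 0.0, 0.0, 1.0]]
scene 621.3464422661496 0.002406045341341561 [[0.791, -0.369, 0.488, 1.223], [0.612, 0.476, -0.632, -0.931], [0.001, 0.798, 0.602, 0.901], [0.0, 0.0, 0.0, 1.0]]
0.1 [0.21429346 0.47883987 0.19746111] [-1.29196714e-04  2.08843191e-01  9.77948938e-01 -6.16697592e-04] [-0.23480127 -0.60778263  0.01971239]
```

View pics/t0.png

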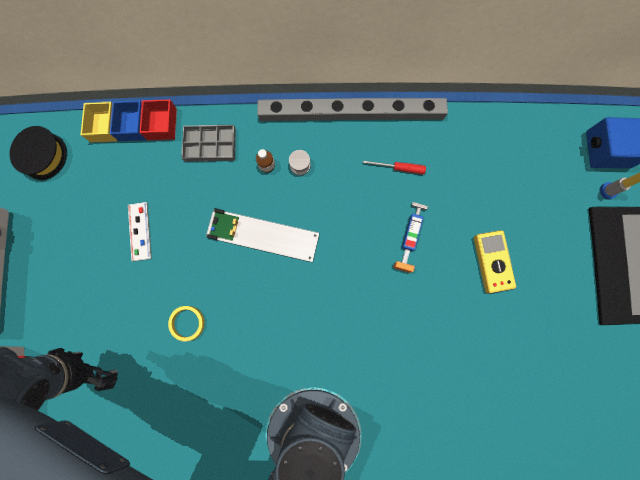

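View pics/s0.png

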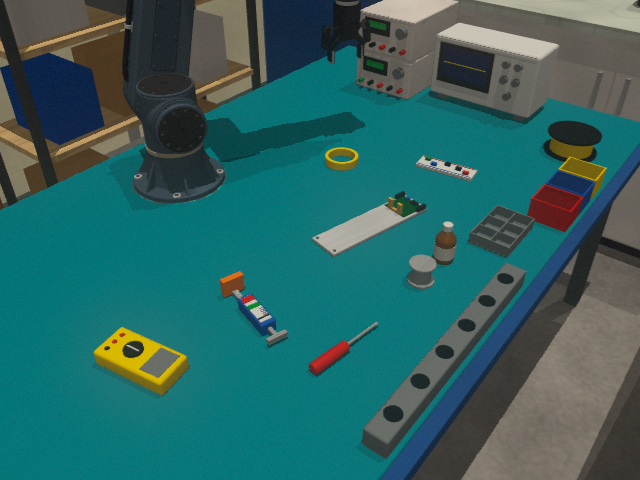

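The top view shows the gauge at about (412,237), with its handle at (404,267) and tail at (419,207). The jig runs from (212,222) to (318,248), with the board and terminal near (233,228). I'll enlarge both.

Run:
```python
from h import *
t=cv2.imread('pics/t0.png');s=cv2.imread('pics/s0.png')
a=cv2.resize(t[200:275,200:330],None,fx=6,fy=6,interpolation=cv2.INTER_CUBIC)[:, :780]
b=cv2.resize(t[198:278,385:440],None,fx=7,fy=7,interpolation=cv2.INTER_CUBIC)
cv2.imwrite('pics/c1.png',a);cv2.imwrite('pics/c2.png',b)
```

```text
(no output)
```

View pics/c1.png

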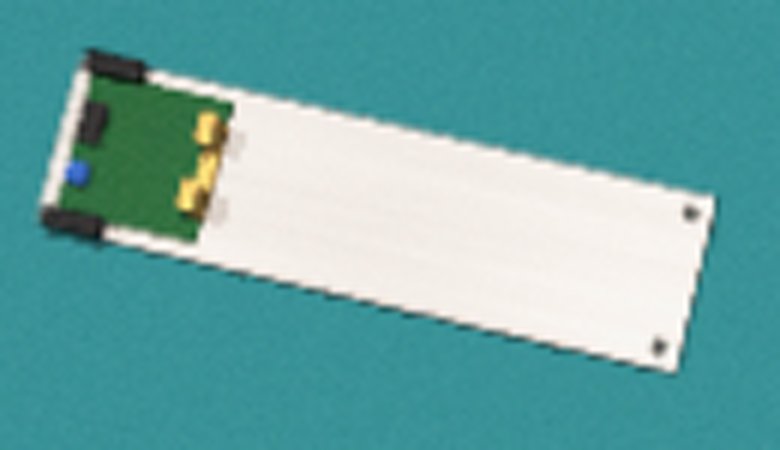

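View pics/c2.png

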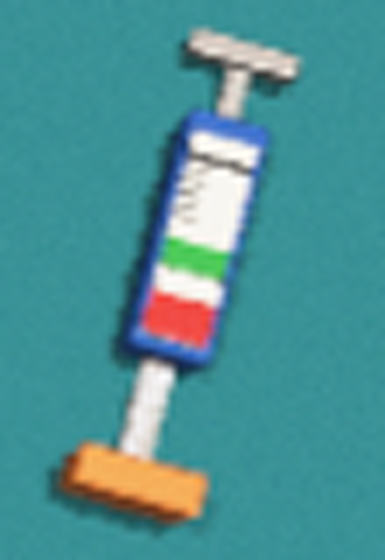

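Jig crop: the bed corners are near (714,197), (677,372), (86,60) and (42,222), and the prong tops near (209,126) and (190,192). Gauge crop: the case-top corners, T-bar ends and handle top are all legible. The pointer line is at rest, and the handle is towards the bottom of the image.

```bash
cat >> h.py <<'E'
from scipy.optimize import least_squares
def fit(loc,world,w):
    loc=np.array(loc)/1e3;world=np.array(world)[:,:2]
    def f(p):
        c,s=np.cos(p[2]),np.sin(p[2]);return ((loc@np.array([[c,s],[-s,c]])+p[:2]-world)*np.array(w)[:,None]).ravel()
    g=np.arctan2(*(world[0]-world[-1])[::-1])-np.arctan2(*(loc[0]-loc[-1])[::-1])
    r=least_squares(f,[*world.mean(0),g]);return r.x,f(r.x)*1e3
E
python3 - <<'E'
from h import *
J=[((235,42),(714,197),.010,1),((235,-42),(677,371),.010,1),((0,16),(209,122),.04,1),((0,-16),(190,188),.04,1),((-75,42),(86,62),.01,.3),((-75,-42),(42,222),.01,.3)]
W=[atz('top',200+(p[0]+.5)/6-.5,200+(p[1]+.5)/6-.5,z) for _,p,z,_ in J]
x,r=fit([j[0] for j in J],W,[j[3] for j in J]);print('jig',x[:2],np.degrees(x[2]),r.round(1))
G=[((-50,-17),(195,110),.03),((-50,17),(270,128),.03),((50,17),(213,358),.03),((50,-17),(136,345),.03),
((-84,-22),(195,29),.021),((-84,22),(300,56),.021),((94,-25),(84,443),.045),((94,25),(208,473),.045),((110,25),(200,508),.045)]
G=[((a,-b) if 0 else (a,b),p,z) for (a,b),p,z in G]
W=[atz('top',385+(p[0]+.5)/7-.5,198+(p[1]+.5)/7-.5,z) for _,p,z in G]
for s in(1,-1):
    x,r=fit([(g[0][0],s*g[0][1]) for g in G],W,[1]*len(G));print('gauge',x[:2],np.degrees(x[2]),r.round(1))
# depth check
d=np.load('pics/t0.npy')
for u,v in((412,237),(404,267),(260,235),(234.5,220),(231.5,231),(460,200)):
    print(u,v,atd('top',u,v,d[int(round(v)),int(round(u))]).round(3))
E
```

```text
jig [0.56744297 0.21691148] -103.96674390943299 [ 0.2 -2.   0.1  0.6 -0.4  0.7 -0.7  0.3  2.1  0.4  0.7  0.9]
gauge [ 0.54937609 -0.28113265] 163.3284267795585 [ 2.9  1.4  0.7 -1.6 -3.4  0.5  0.9  3.   1.7 -0.3  0.5 -0.5  1.  -0.9
 -1.2 -1.3 -3.1 -0.3]
gauge [ 0.54834599 -0.28524326] -191.46514172600894 [ -5.3 -31.3   9.   31.7   2.7  25.   -9.5 -38.5  -8.1 -39.7  12.   45.4
 -14.3 -61.8   7.8  34.8   5.6  34.4]
412 237 [ 0.533 -0.277  0.03 ]
404 267 [ 0.449 -0.249  0.044]
260 235 [0.545 0.145 0.013]
234.5 220 [0.582 0.211 0.043]
231.5 231 [0.552 0.22  0.04 ]
460 200 [ 0.644 -0.427 -0.002]
```

Request:
move_arm:
  rows: [0, 0, 0, -0.125, -1.3, -1.5, 0, 0, -2.6, -3, 0, 0, -2.6, -3, 0, 0, -2.6, -3, 0, 0, -2.6, -3, 0, 0, -2.6, -3, 0, 0, -2.6, -3, 0, 0, -2.6, -3, 0, 0, -2.6, -3, 0, 0, -2.6, -3, 0, 0, -2.6, -3, 0, 0]
  claw: -1

```text
time_s: 1.1
ee_pos: [0.3839, 0.0963, 0.198]
orientation: [0.0, 0.147, 0.989, -0.0]
wrist_force: [1.0, -0.7, 0.2]
grip_width: 0.996
grasp_force: 0.0
```

Request:
move_arm:
  rows: [-2.6, -3, 0, 0, -2.6, -3, 0, 0, -2.6, -3, 0, 0, -2.6, -3, 0, 0, -2.6, -3, 0, 0, -2.6, -3, 0, 0, -2.6, -3, 0, 0, -2.6, -3, 0, 0, -2, -2.3, 0, 0, -1, -1.2, 0, 0, 0, 0, 0, 0]

```text
time_s: 2.02
ee_pos: [0.532, -0.2372, 0.1967]
orientation: [-0.001, 0.149, 0.989, -0.0]
wrist_force: [-0.4, 0.5, -1.1]
grip_width: 0.999
grasp_force: 0.0
```

```bash
cat >> h.py <<'E'
def rem(x,y,z,deg):
    s=robot.read_state();w,a,b,c=s['orientation']
    from scipy.spatial.transform import Rotation as R
    M=R.from_quat([a,b,c,w]).as_matrix();phi=np.degrees(np.arctan2(M[1,0],M[0,0]))
    t=(-(deg-phi)+180)%360-180
    print('t',s['time_s'],'pos',s['ee_pos'].round(4),'phi',phi.round(2),'tilt',M[:,2].round(4),'F',s['wrist_force'].round(2),'q',s['q'].round(2),'gw',s['grip_width'])
    print('rem cm',(M.T@(np.array([x,y,z])-s['ee_pos'])*100).round(2),'turn',np.radians(t).round(4))
E
python3 -c "
from h import *
rem(.549,-.281,.006,163.3)"
```

```text
t 2.0167 pos [ 0.532  -0.2372  0.1967] phi 162.89 tilt [-1.1e-03 -2.0e-04 -1.0e+00] F [-0.42  0.53 -1.09] q [-0.42  0.34  0.13  1.36 -0.   -0.12] gw 0.9991752887074058
rem cm [-2.93 -3.67 19.07] turn -0.0072
```

Request:
move_arm:
  rows: [-1.5, -1.8, 1.5, -0.007, -1.4, -1.9, 3.5, 0, 0, 0, 4, 0, 0, 0, 3.5, 0, 0, 0, 2.5, 0, 0, 0, 2, 0, 0, 0, 1.2, 0, 0, 0, 0.6, 0, 0, 0, 0, 0]

```text
time_s: 2.77
ee_pos: [0.5472, -0.2766, 0.0091]
orientation: [-0.001, 0.144, 0.99, 0.0]
wrist_force: [-0.5, -0.4, 0.6]
grip_width: 1.004
grasp_force: 0.0
```

```bash
python3 -c "
from h import *
rem(.549,-.281,.006,163.3)
p,d=snap('scene','s1')
cv2.imwrite('pics/s1c.png',cv2.resize(cv2.imread('pics/s1.png')[220:380,160:360],None,fx=3.7,fy=3.7,interpolation=cv2.INTER_CUBIC))"
```

```text
t 2.7667 pos [ 0.5472 -0.2766  0.0091] phi 163.48 tilt [-0.0026  0.0013 -1.    ] F [-0.51 -0.36  0.63] q [-0.47  0.5  -0.11  0.96 -0.   -0.18] gw 1.0038458511446644
rem cm [-0.3  -0.37  0.31] turn 0.0031
```

View pics/s1c.png

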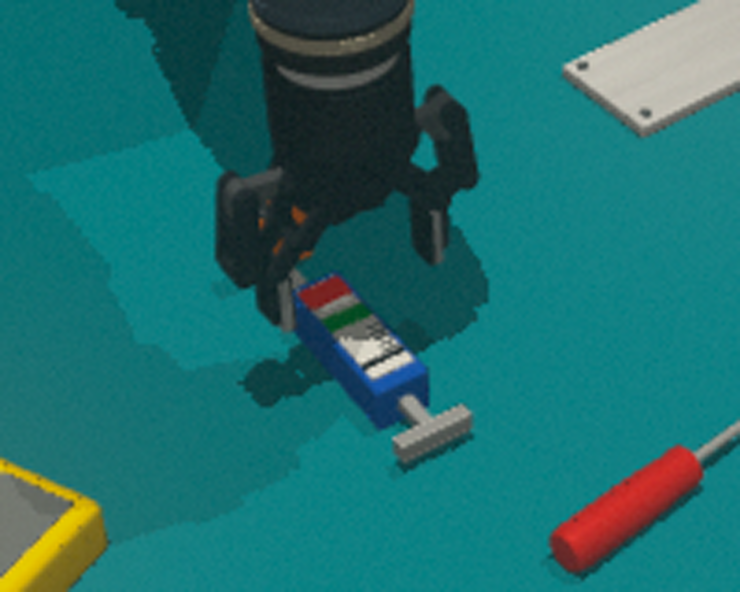

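The crop shows the fingertips at about (285,330) and (435,262), straddling the case. The case top runs from (322,278) to (400,375), so the fingers look biased towards the handle end. I'll check that numerically.

```bash
python3 -c "
from h import *
f=lambda p,z:atz('scene',160+(p[0]+.5)/3.7-.5,220+(p[1]+.5)/3.7-.5,z)
print(f((285,330),.022),f((435,262),.022),f((360,296),.022))
G=[((-50,-17),(428,370),.03),((-50,17),(374,394),.03),((-84,-22),(471,409),.021),((-84,22),(398,440),.021),((50,17),(297,288),.03)]
for s in (1,-1):
  x,r=fit([(g[0][0],s*g[0][1]) for g in G],[f(g[1],g[2]) for g in G],[1]*5);print(x,np.degrees(x[2]),r.round(1))
"
```

```text
[ 0.51390122 -0.30124272  0.022     ] [ 0.54236116 -0.20764316  0.022     ] [ 0.52788264 -0.25526121  0.022     ]
[ 0.55000711 -0.27882602  2.80144458] 160.5109509309028 [-0.2  2.9 -0.8  2.1  2.3 -2.2  3.2 -2.8 -4.6 -0. ]
[ 0.54628487 -0.29850521 -3.17531909] -181.93238227952818 [ -7.3 -34.8   4.6  30.5  -4.7 -39.4  12.4  45.4  -4.9  -1.7]
```

```bash
python3 -c "
from h import *
d=np.load('pics/s1.npy')
for p in ((285,318),(283,325),(275,310),(438,250),(436,257),(425,250),(430,230),(360,340),(360,430)):
  u,v=160+(p[0]+.5)/3.7-.5,220+(p[1]+.5)/3.7-.5
  print(p,atd('scene',u,v,d[int(round(v)),int(round(u))]).round(3))
"
```

```text
(285, 318) [ 0.543 -0.326  0.066]
(283, 325) [ 0.54  -0.325  0.058]
(275, 310) [ 0.54  -0.33   0.073]
(438, 250) [ 0.572 -0.236  0.067]
(436, 257) [ 0.573 -0.24   0.065]
(425, 250) [ 0.563 -0.237  0.063]
(430, 230) [ 0.57  -0.24   0.083]
(360, 340) [ 0.56  -0.289  0.032]
(360, 430) [ 0.583 -0.317 -0.001]
```

Request:
move_arm:
  rows: [-0.3, -0.3, 0, 0, 0, 0, 0, 0]

```text
time_s: 2.98
ee_pos: [0.5515, -0.2823, 0.0118]
orientation: [0.001, 0.144, 0.99, -0.001]
wrist_force: [-0.1, -0.9, 0.6]
grip_width: 0.997
grasp_force: 0.0
```

```bash
python3 -c "
from h import *
rem(.549,-.281,.006,163.3)
p,d=snap('scene','s2')
a=cv2.imread('pics/s1.png').astype(int);b=cv2.imread('pics/s2.png').astype(int)
print(np.abs(a-b).max(2)[220:380,160:360].mean())
cv2.imwrite('pics/s2c.png',cv2.resize(cv2.imread('pics/s2.png')[220:380,160:360],None,fx=3.7,fy=3.7,interpolation=cv2.INTER_CUBIC))
o=np.load('pics/s1.npy')
for p in ((285,318),(283,325),(290,326),(275,310),(438,250),(436,257),(360,340),(340,200)):
  u,v=160+(p[0]+.5)/3.7-.5,220+(p[1]+.5)/3.7-.5
  print(p,atd('scene',u,v,d[int(round(v)),int(round(u))]).round(3))
"
```

```text
t 2.9833 pos [ 0.5515 -0.2823  0.0118] phi 163.46 tilt [ 0.0022 -0.0014 -1.    ] F [-0.09 -0.9   0.58] q [-0.47  0.51 -0.1   0.96 -0.   -0.18] gw 0.997487628757294
rem cm [0.28 0.05 0.58] turn 0.0027
5.46259375
(285, 318) [ 0.548 -0.33   0.072]
(283, 325) [ 0.548 -0.332  0.068]
(290, 326) [ 0.549 -0.329  0.066]
(275, 310) [ 0.545 -0.334  0.078]
(438, 250) [ 0.579 -0.244  0.076]
(436, 257) [ 0.574 -0.241  0.066]
(360, 340) [ 0.559 -0.288  0.031]
(340, 200) [ 0.566 -0.301  0.142]
```

View pics/s2c.png

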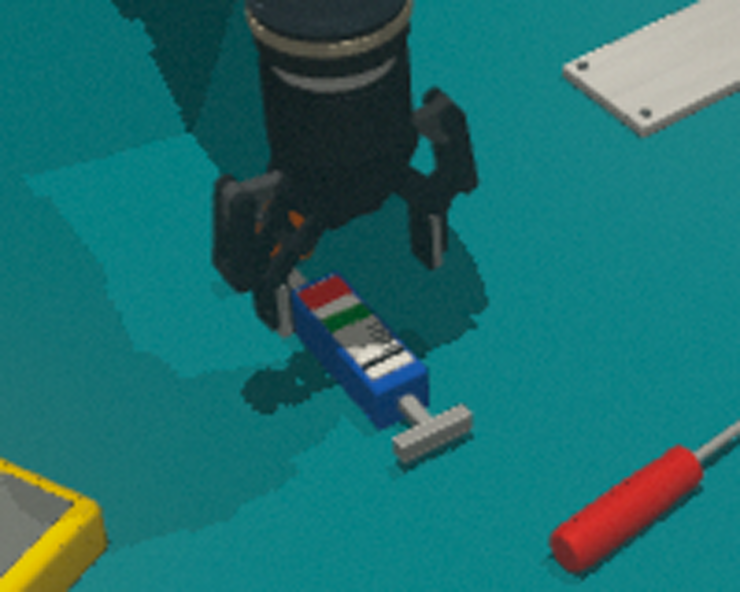

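The fingers look clear of the case, but their tips seem higher than the TCP reading suggests. I'll check this with the depth point cloud.

```bash
python3 -c "
from h import *
p,dt=snap('top','t2')
for n,fn in (('scene','s2'),('top','t2')):
  d=np.load(f'pics/{fn}.npy');c=robot.camera_model(n)
  K=np.array([[c['fx'],0,c['cx']],[0,c['fy'],c['cy']],[0,0,1]])
  v,u=np.mgrid[:480,:640];q=cv2.undistortPoints(np.stack([u,v],-1).reshape(-1,1,2).astype(float),K,np.array([c['k1'],0,0,0.]))[:,0]
  T=np.array(c['T']);P=(np.c_[q[:,0],-q[:,1],-np.ones(len(q))]*d.reshape(-1,1))@T[:3,:3].T+T[:3,3]
  ph=np.radians(163.4);L=P-[.5505,-.281,0];x=L[:,0]*np.cos(ph)+L[:,1]*np.sin(ph);y=L[:,0]*np.sin(ph)-L[:,1]*np.cos(ph)
  for s in(1,-1):
    m=(abs(x)<.02)&(y*s>.03)&(y*s<.075)&(P[:,2]>.012)&(P[:,2]<.15)
    print(n,s,m.sum(),np.histogram(P[m,2],bins=np.arange(.01,.151,.01))[0], 'x',x[m].mean() if m.any() else 0)
  m=(abs(x)<.04)&(abs(y)<.03)&(P[:,2]>.05)&(P[:,2]<.2);print('body',np.histogram(P[m,2],bins=np.arange(.05,.201,.01))[0])
  m=(abs(x)<.06)&(abs(y)<.03)&(P[:,2]>.02)&(P[:,2]<.05);print('case',np.median(P[m,2]),m.sum())
"
```

```text
scene 1 438 [ 0  0  0  0  9 30 36 40 37 56 95 47 37 51] x -0.007994647214689914
scene -1 612 [  0   0   0   0   3  27  35  40  25  86 107 139  69  81] x -0.006597024768444129
body [  0   0   0   0   0   0  14  84  80 144  74   8  71 113 112]
case 0.029336109147325318 644
top 1 130 [ 0  0  0  0  0  4  3  5  1 23 27 32 17 18] x 0.006019127987271829
top -1 0 [0 0 0 0 0 0 0 0 0 0 0 0 0 0] x 0
body [0 0 0 0 0 0 0 2 4 2 0 0 1 0 0]
case 0.02610972820073154 10
```

The depth shows the open fingertips really at about z = 0.057, some 3 cm above what the TCP reading implies. I'll go lower in steps and check against the depth each time.

Request:
move_arm:
  rows: [0.1, 0, 0.8, 0, 0, 0, 0.8, 0, 0, 0, 0.6, 0, 0, 0, 0.3, 0, 0, 0, 0, 0]

```text
time_s: 3.5
ee_pos: [0.5485, -0.2807, -0.0158]
orientation: [-0.001, 0.144, 0.99, 0.0]
wrist_force: [-1.4, 0.4, -0.3]
grip_width: 1.001
grasp_force: 0.0
```

```bash
cat >> h.py <<'E'
def cloud(n):
  p,d=robot.get_image(n);c=robot.camera_model(n)
  K=np.array([[c['fx'],0,c['cx']],[0,c['fy'],c['cy']],[0,0,1]])
  v,u=np.mgrid[:480,:640];q=cv2.undistortPoints(np.stack([u,v],-1).reshape(-1,1,2).astype(float),K,np.array([c['k1'],0,0,0.]))[:,0]
  T=np.array(c['T']);P=(np.c_[q[:,0],-q[:,1],-np.ones(len(q))]*d.reshape(-1,1))@T[:3,:3].T+T[:3,3]
  return P,p.reshape(-1,3)
def tips(cx,cy,deg,n='scene',lo=.012):
  P,_=cloud(n);ph=np.radians(deg);L=P-[cx,cy,0];x=L[:,0]*np.cos(ph)+L[:,1]*np.sin(ph);y=L[:,0]*np.sin(ph)-L[:,1]*np.cos(ph)
  for s in(1,-1):
    m=(abs(x)<.02)&(y*s>.02)&(y*s<.075)&(P[:,2]>lo)&(P[:,2]<.1)
    print(n,s,'z',np.sort(P[m,2])[[2,5,10]].round(3),'x,y low',x[m][P[m,2]<np.sort(P[m,2])[2]+.02].mean().round(4),y[m][P[m,2]<np.sort(P[m,2])[2]+.02].mean().round(4))
  m=(abs(x)<.04)&(abs(y)<.03)&(P[:,2]>.05)&(P[:,2]<.2);print('body',np.sort(P[m,2])[:20:5].round(3))
E
python3 -c "
from h import *
rem(.549,-.281,-.026,163.3)
tips(.549,-.281,163.3)"
```

```text
t 3.5 pos [ 0.5485 -0.2807 -0.0158] phi 163.45 tilt [-1.9e-03  9.0e-04 -1.0e+00] F [-1.37  0.42 -0.35] q [-0.47  0.53 -0.13  0.91 -0.   -0.18] gw 1.0006273105658747
rem cm [-0.06 -0.01  1.02] turn 0.0027
scene 1 z [0.031 0.033 0.034] x,y low -0.0035 0.0449
scene -1 z [0.031 0.036 0.038] x,y low -0.0059 -0.0511
body [0.088 0.09  0.091 0.092]
```

Request:
move_arm:
  rows: [0, 0, 0.6, 0.002, 0, 0, 0.5, 0, 0, 0, 0.3, 0, 0, 0, 0, 0]

```text
time_s: 3.88
ee_pos: [0.5488, -0.2809, -0.0294]
orientation: [-0.001, 0.145, 0.989, 0.0]
wrist_force: [0.5, 0.5, 0.3]
grip_width: 1.001
grasp_force: 0.0
```

Request:
move_arm:
  rows: [0, 0, 0, 0, 0, 0, 0, 0, 0, 0, 0, 0, 0, 0, 0, 0, 0, 0, 0, 0, 0, 0, 0, 0, 0, 0, 0, 0, 0, 0, 0, 0, 0, 0, 0, 0, 0, 0, 0, 0]
  claw: 1

```text
time_s: 4.72
ee_pos: [0.5496, -0.2813, -0.0281]
orientation: [0.0, 0.145, 0.989, -0.0]
wrist_force: [-1.2, -0.5, 5.3]
grip_width: 0.385
grasp_force: 61.2
```

```bash
python3 -c "
from h import *
rem(.549,-.281,-.026,163.3)"
```

```text
t 4.7167 pos [ 0.5496 -0.2813 -0.0281] phi 163.34 tilt [ 6.e-04 -5.e-04 -1.e+00] F [-1.17 -0.5   5.31] q [-0.47  0.54 -0.15  0.88 -0.   -0.18] gw 0.38504218099998994
rem cm [ 0.07  0.02 -0.21] turn 0.0007
```

Request:
move_arm:
  rows: [0, 0, -0.5, 0, 0, 0, -1.5, 0, 0, 0, -3, 0, 0, 0, -3, 0, 0, 0, -2.5, 0, 0, 0, -1, 0, 0, 0, -0.5, 0]

```text
time_s: 5.3
ee_pos: [0.55, -0.2814, 0.0929]
orientation: [0.001, 0.145, 0.989, -0.0]
wrist_force: [1.0, 0.1, -3.5]
grip_width: 0.381
grasp_force: 60.5
```

Request:
move_arm:
  rows: [0.5, 1.7, 0, 0, 0.8, 2.8, 0, 0, 1.1, 3.8, 0, 0, 1.1, 3.8, 0, 0, 1.1, 3.8, 0, 0, 1.1, 3.8, 0, 0, 1.1, 3.8, 0, 0, 1.1, 3.8, 0, 0, 1.1, 3.8, 0, 0, 1.1, 3.8, 0, 0, 0.9, 3.1, 0, 0, 0.5, 1.6, 0, 0]

```text
time_s: 6.3
ee_pos: [0.5513, 0.1347, 0.0895]
orientation: [-0.001, 0.144, 0.99, -0.0]
wrist_force: [-0.7, -0.9, -3.4]
grip_width: 0.387
grasp_force: 60.5
```

Request:
move_arm:
  rows: [0, 0, 0, -0.05, 0, 0, 0, -0.12, 0, 0, 0, -0.12, 0, 0, 0, -0.12, 0, 0, 0, -0.12, 0, 0, 0, -0.12, 0, 0, 0, -0.12, 0, 0, 0, -0.12, 0, 0, 0, -0.12, 0, 0, 0, -0.12, 0, 0, 0, -0.12, 0, 0, 0, -0.12]

```text
time_s: 7.3
ee_pos: [0.5514, 0.131, 0.0894]
orientation: [-0.002, -0.516, 0.856, 0.001]
wrist_force: [1.3, -0.5, -2.8]
grip_width: 0.385
grasp_force: 60.6
```

Request:
move_arm:
  rows: [0, 0, 0, -0.12, 0, 0, 0, -0.1, 0, 0, 0, -0.05, 0, 0, 0, 0, 0, 0, 0, 0, 0, 0, 0, 0]

```text
time_s: 7.8
ee_pos: [0.5521, 0.1311, 0.0905]
orientation: [-0.001, -0.624, 0.782, 0.0]
wrist_force: [0.7, -0.1, -2.4]
grip_width: 0.385
grasp_force: 60.6
```

```bash
python3 -c "
from h import *
rem(.5525,.1567,.092,-103.97)
snap('scene','s3');snap('top','t3')
a=cv2.resize(cv2.imread('pics/s3.png')[130:260,290:450],None,fx=4.6,fy=4.6,interpolation=cv2.INTER_CUBIC);cv2.imwrite('pics/s3c.png',a)"
```

```text
t 7.8 pos [0.5521 0.1311 0.0905] phi -102.81 tilt [-1.7e-03 -4.0e-04 -1.0e+00] F [ 0.68 -0.07 -2.39] q [ 0.23  0.37 -0.11  1.09 -0.   -1.11] gw 0.38526246671795283
rem cm [-2.51  0.53 -0.15] turn 0.0203
```

View pics/s3c.png

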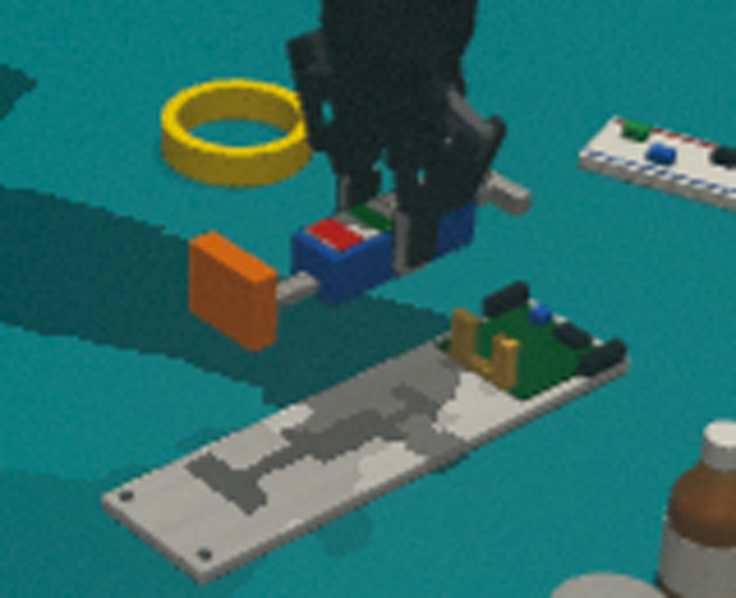

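The crop shows the gauge held level above the jig, with its tail pointing towards the prongs: the handle's outer top corners are at (190,241) and (256,285), and the prongs at about (453,311) to (519,350). I'll fit both poses by reprojection in this one camera.

```bash
cat >> h.py <<'E'
def proj(n,X):
    c=robot.camera_model(n);T=np.linalg.inv(np.array(c['T']));F=np.diag([1,-1,-1.])
    R=F@T[:3,:3];t=F@T[:3,3];K=np.array([[c['fx'],0,c['cx']],[0,c['fy'],c['cy']],[0,0,1]])
    return cv2.projectPoints(np.array(X,float),cv2.Rodrigues(R)[0],t,K,np.array([c['k1'],0,0,0.]))[0][:,0]
def posefit(n,loc,px,p0,fixz=None):
    loc=np.array(loc)/1e3
    def W(p):
        c,s=np.cos(p[2]),np.sin(p[2]);z=p[3] if fixz is None else fixz
        return np.c_[loc[:,:2]@np.array([[c,s],[-s,c]])+p[:2],loc[:,2]+z]
    f=lambda p:(proj(n,W(p))-px).ravel()
    r=least_squares(f,p0,x_scale=[.01,.01,.1,.01][:len(p0)],loss='soft_l1');return r.x,f(r.x)
E
python3 -c "
from h import *
C=lambda q:np.array(q)/4.6+.5/4.6-.5+np.array([290,130])
G=[((110,-25,45),(190,241)),((110,25,45),(255,285)),((110,25,3),(253,349)),((110,-25,3),(190,305)),((94,-25,45),(213,231)),((94,25,45),(277,275)),((50,-17,30),(293,233)),((50,17,30),(333,263)),((50,17,0),(333,303)),((-84,22,21),(531,187))]
x,r=posefit('scene',[g[0] for g in G],C([g[1] for g in G]),[.552,.131,np.radians(-103),.118]);print('gauge',x,np.degrees(x[2]),r.round(1))
J=[((235,42,10),(202,572)),((235,-42,10),(103,498)),((4,-23,40),(453,311)),((4,23,40),(518,351)),((4,-23,10),(450,350)),((4,23,10),(513,390)),((-75,42,10),(628,358))]
x,r=posefit('scene',[g[0] for g in J],C([g[1] for g in J]),[.567,.217,np.radians(-104)],0);print('jig',x,np.degrees(x[2]),r.round(1))
"
```

```text
gauge [ 0.54031404  0.14928135 -1.8060438   0.10305071] -103.47868730402259 [ 0.  -0.4 -0.  -0.8  0.   0.8 -0.1  1.   0.4 -0.5  0.6 -1.  -0.6 -0.2
  0.3 -0.7 -0.2  1.5 -0.3  1.5]
jig [ 0.56851907  0.21660416 -1.80745052] -103.55928657470916 [ 0.7  0.2 -0.1 -0.7  0.2 -0.  -1.2 -0.9  0.1  1.3 -1.   0.6  1.3 -0.1]
```

```bash
python3 -c "
from h import *
C=lambda q:np.array(q)/4.6+.5/4.6-.5+np.array([290,130])
G=[((110,-25,45),(190,241)),((110,25,45),(255,285)),((110,25,3),(253,349)),((110,-25,3),(190,305)),((94,-25,45),(213,231)),((94,25,45),(277,275)),((50,-17,30),(293,233)),((50,17,30),(333,263)),((50,17,0),(333,303)),((-84,22,21),(531,187))]
for z in (.103,.11,.118):
  x,r=posefit('scene',[g[0] for g in G],C([g[1] for g in G]),[.552,.131,np.radians(-103)],z);print(z,x,np.degrees(x[2]),np.abs(r).mean())
for n in('scene','top'):
  P,c=cloud(n);c=c.astype(int);m=(c[:,0]>130)&(c[:,1]<c[:,0]*.7)&(c[:,2]<60)&(P[:,2]>.05)&(abs(P[:,0]-.53)<.06)&(abs(P[:,1]-.03)<.05)
  Q=P[m];print(n,m.sum(),np.percentile(Q[:,2],[2,10,50,90,98]).round(3),Q.mean(0).round(3)); T=Q[Q[:,2]>np.percentile(Q[:,2],95)-.006]; print('top part',T.mean(0).round(4),T.min(0).round(3),T.max(0).round(3))
  m=(c[:,2]>90)&(c[:,0]<60)&(c[:,1]<c[:,2]*.65)&(P[:,2]>.05)&(abs(P[:,0]-.55)<.06)&(abs(P[:,1]-.14)<.07);Q=P[m];print('blue',m.sum(),np.percentile(Q[:,2],[2,50,98]).round(3) if m.any() else '')
rem(.5525,.1567,.092,-103.97)
"
```

```text
0.103 [ 0.5402719   0.14934669 -1.80609281] -103.48149519032421 0.5466051096631276
0.11 [ 0.54609257  0.14030718 -1.79924371] -103.08907077157816 0.5663869191242
0.118 [ 0.55279129  0.1299036  -1.79158938] -102.65050989906183 0.5981350402107921
scene 86 [0.16  0.161 0.163 0.165 0.165] [0.533 0.028 0.163]
top part [0.5326 0.0284 0.1631] [0.505 0.018 0.159] [0.554 0.04  0.167]
blue 64 [0.129 0.145 0.15 ]
top 17 [0.156 0.158 0.162 0.164 0.165] [0.52  0.027 0.162]
top part [0.5186 0.0278 0.1625] [0.504 0.019 0.16 ] [0.546 0.041 0.165]
blue 31 [0.144 0.148 0.152]
t 8.0 pos [0.5526 0.1312 0.0912] phi -102.74 tilt [-3.e-04 -2.e-04 -1.e+00] F [-0.06 -0.39 -3.11] q [ 0.23  0.37 -0.11  1.09 -0.   -1.12] gw 0.3860768826727434
rem cm [-2.49  0.57 -0.08] turn 0.0215
```

Request:
move_arm:
  rows: [-0.6, 0.1, 0.5, 0.018, -1, 0.2, 2, 0, -0.7, 0.1, 2, 0, -0.2, 0, 1, 0, 0, 0, 0, 0, 0, 0, 0, 0]

```text
time_s: 8.5
ee_pos: [0.5543, 0.1562, 0.0363]
orientation: [-0.001, -0.618, 0.787, 0.0]
wrist_force: [0.4, -0.2, -2.7]
grip_width: 0.383
grasp_force: 60.4
```

```bash
python3 -c "
from h import *
rem(.5533,.1574,-.017,-103.8);rem(.5533,.1574,-.017,-103.8)
robot.get_image('top');rem(.5533,.1574,-.017,-103.8)
snap('scene','s4')
a=cv2.resize(cv2.imread('pics/s4.png')[150:260,290:450],None,fx=5,fy=5,interpolation=cv2.INTER_CUBIC);cv2.imwrite('pics/s4c.png',a)"
```

```text
t 8.5 pos [0.5543 0.1562 0.0363] phi -103.72 tilt [-1.2e-03 -6.0e-04 -1.0e+00] F [ 0.36 -0.21 -2.68] q [ 0.27  0.42 -0.17  0.98 -0.   -1.06] gw 0.3827614161240683
rem cm [-0.1   0.12  5.33] turn 0.0013
t 8.5 pos [0.5543 0.1562 0.0363] phi -103.72 tilt [-1.2e-03 -6.0e-04 -1.0e+00] F [ 0.36 -0.21 -2.68] q [ 0.27  0.42 -0.17  0.98 -0.   -1.06] gw 0.3827614161240683
rem cm [-0.1   0.12  5.33] turn 0.0013
t 8.55 pos [0.5549 0.1562 0.037 ] phi -103.74 tilt [ 3.e-04 -2.e-04 -1.e+00] F [ 0.86  0.09 -3.41] q [ 0.27  0.42 -0.17  0.98 -0.   -1.06] gw 0.3814207393166299
rem cm [-0.07  0.19  5.4 ] turn 0.0011
```

View pics/s4c.png

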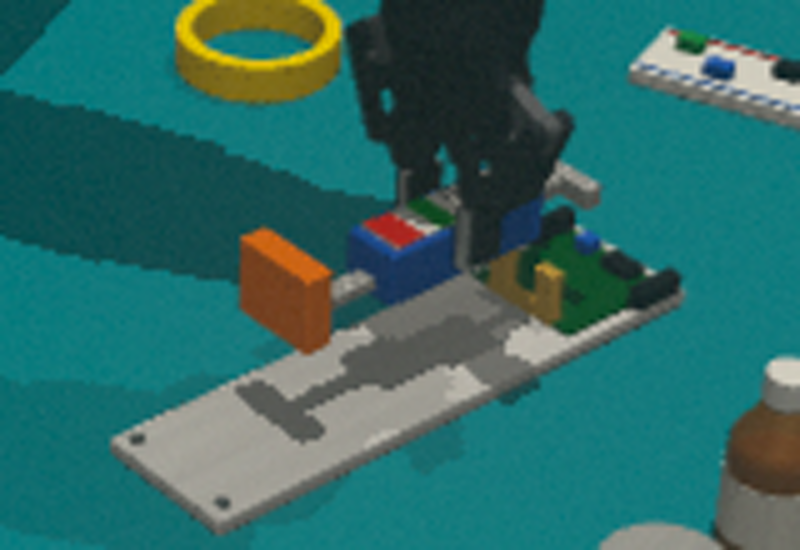

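The gauge hangs just above the bed, with its neck roughly in line with the gap between the prongs at (497,270) and (548,290). I'll confirm the alignment by fit.

```bash
python3 -c "
from h import *
C=lambda q:np.array(q)/5+.5/5-.5+np.array([290,150])
G=[((110,-25,45),(241,236)),((110,25,45),(308,281)),((110,25,3),(306,353)),((110,-25,3),(241,306)),((94,-25,45),(264,228)),((94,25,45),(331,272)),((50,-17,30),(348,232)),((50,17,30),(392,262)),((50,17,0),(391,304)),((-84,22,21),(600,186))]
for z in (.063,.067):
  x,r=posefit('scene',[g[0] for g in G],C([g[1] for g in G]),[.552,.131,np.radians(-103)],z)
  for j in ((.5685,.2166),(.568,.2168)):
    a=np.radians(-103.8);d=x[:2]-j;print(z,x,np.degrees(x[2]),np.abs(r).mean(),'along',d@[np.cos(a),np.sin(a)],'lat',d@[-np.sin(a),np.cos(a)])
J=[((235,42,10),(220,527)),((235,-42,10),(112,444)),((-75,42,10),(682,288))]
x,r=posefit('scene',[g[0] for g in J],C([g[1] for g in J]),[.567,.217,np.radians(-104)],0);print('jig',x,np.degrees(x[2]),r.round(1))
"
```

```text
0.063 [ 0.55473951  0.1566456  -1.81667448] -104.08778070837427 0.4998037656877514 along 0.06150611052072009 lat 0.0009378488101384649
0.063 [ 0.55473951  0.1566456  -1.81667448] -104.08778070837427 0.4998037656877514 along 0.06158107064791272 lat 0.0014711226416090557
0.067 [ 0.55798245  0.1516421  -1.81475047] -103.97754266216312 0.5383857106492869 along 0.06559163112826753 lat 0.005280684090320682
0.067 [ 0.55798245  0.1516421  -1.81475047] -103.97754266216312 0.5383857106492869 along 0.06566659125546016 lat 0.005813957921791272
jig [ 0.56667872  0.21386007 -1.79174806] -102.65960167105169 [ 0.5  0.1 -0.7 -0.2  0.1  0.1]
```

Request:
move_arm:
  rows: [-0.1, 0.1, 0.3, 0, 0, 0.1, 0.5, 0, 0, 0, 0.5, 0, 0, 0, 0.5, 0, 0, 0, 0.5, 0, 0, 0, 0.4, 0, 0, 0, 0.3, 0, 0, 0, 0, 0, 0, 0, 0, 0]

```text
time_s: 9.35
ee_pos: [0.5528, 0.1578, 0.0062]
orientation: [-0.0, -0.618, 0.787, 0.0]
wrist_force: [-0.2, -0.7, -2.7]
grip_width: 0.387
grasp_force: 60.4
```

```bash
python3 -c "
from h import *
rem(.5533,.1574,-.018,-103.8)"
```

```text
t 9.35 pos [0.5528 0.1578 0.0062] phi -103.73 tilt [-5.e-04 -2.e-04 -1.e+00] F [-0.21 -0.69 -2.69] q [ 0.28  0.45 -0.22  0.9  -0.   -1.05] gw 0.3872995066041542
rem cm [ 0.03 -0.06  2.42] turn 0.0012
```

Request:
move_arm:
  rows: [0, 0, 0.1, 0, 0, 0, 0.1, 0, 0, 0, 0.1, 0, 0, 0, 0.1, 0, 0, 0, 0.1, 0, 0, 0, 0.1, 0, 0, 0, 0.1, 0]

```text
time_s: 9.93
ee_pos: [0.5529, 0.1579, -0.0007]
orientation: [-0.0, -0.618, 0.787, -0.0]
wrist_force: [0.9, -0.1, -3.9]
grip_width: 0.385
grasp_force: 60.4
```

Request:
move_arm:
  rows: [0, 0, 0.1, 0, 0, 0, 0.1, 0, 0, 0, 0.1, 0, 0, 0, 0.1, 0, 0, 0, 0.1, 0]

```text
time_s: 10.35
ee_pos: [0.5529, 0.1579, -0.0057]
orientation: [-0.0, -0.618, 0.787, -0.0]
wrist_force: [-0.1, -0.2, -3.2]
grip_width: 0.383
grasp_force: 60.4
```

Request:
move_arm:
  rows: [0, 0, 0.2, 0, 0, 0, 0.2, 0, 0, 0, 0.2, 0, 0, 0, 0.1, 0, 0, 0, 0.1, 0, 0, 0, 0.1, 0, 0, 0, 0, 0]

```text
time_s: 10.93
ee_pos: [0.5528, 0.1579, -0.0148]
orientation: [-0.0, -0.618, 0.787, 0.0]
wrist_force: [-0.2, -0.2, -4.0]
grip_width: 0.383
grasp_force: 60.4
```

Request:
move_arm:
  rows: [0, 0, 0.1, 0, 0, 0, 0.1, 0, 0, 0, 0, 0]

```text
time_s: 11.18
ee_pos: [0.5528, 0.1579, -0.0167]
orientation: [-0.0, -0.618, 0.787, 0.0]
wrist_force: [-0.5, -0.1, -3.2]
grip_width: 0.386
grasp_force: 60.4
```

Request:
move_arm:
  rows: [0, 0, 0.05, 0, 0, 0, 0.05, 0, 0, 0, 0, 0]

```text
time_s: 11.43
ee_pos: [0.5529, 0.1579, -0.0176]
orientation: [-0.0, -0.618, 0.787, -0.0]
wrist_force: [-0.5, 0.5, -2.9]
grip_width: 0.385
grasp_force: 60.4
```

Request:
move_arm:
  rows: [0, 0, 0.05, 0, 0, 0, 0.05, 0, 0, 0, 0, 0]

```text
time_s: 11.68
ee_pos: [0.553, 0.1579, -0.0181]
orientation: [0.0, -0.618, 0.787, -0.0]
wrist_force: [-2.0, 0.1, 3.0]
grip_width: 0.384
grasp_force: 61.2
```

Request:
move_arm:
  rows: [0, 0, 0.05, 0, 0, 0, 0, 0]

```text
time_s: 11.85
ee_pos: [0.553, 0.1579, -0.0181]
orientation: [0.0, -0.618, 0.787, -0.0]
wrist_force: [-3.1, -1.7, 8.5]
grip_width: 0.384
grasp_force: 62.1
```

The gauge is down on the bed at the expected height, so I'll ease off and release it.

Request:
move_arm:
  rows: [0, 0, -0.05, 0, 0, 0, 0, 0]

```text
time_s: 12.02
ee_pos: [0.553, 0.1579, -0.0181]
orientation: [0.0, -0.618, 0.787, -0.0]
wrist_force: [-2.4, -0.5, 6.7]
grip_width: 0.384
grasp_force: 61.6
```

Request:
move_arm:
  rows: [0, 0, 0, 0, 0, 0, 0, 0, 0, 0, 0, 0, 0, 0, 0, 0, 0, 0, 0, 0, 0, 0, 0, 0, 0, 0, 0, 0]
  claw: -1

```text
time_s: 12.6
ee_pos: [0.5529, 0.1579, -0.0186]
orientation: [-0.0, -0.618, 0.787, -0.0]
wrist_force: [0.7, -0.1, 0.5]
grip_width: 0.999
grasp_force: 0.0
```

Request:
move_arm:
  rows: [0, 0, -1, 0, 0, 0, -2, 0, 0, 0, -3, 0, 0, 0, -2, 0, 0, 0, -1, 0, 1, 0, 0, 0, 2, 0, 0, 0, 3, 0, 0, 0, 2.6, 0, 0, 0, 1.6, 0, 0, 0, 0, 0, 0, 0, 0, 0, 0, 0]

```text
time_s: 13.6
ee_pos: [0.5278, 0.0577, 0.0706]
orientation: [-0.001, -0.617, 0.787, 0.0]
wrist_force: [-0.8, 0.7, 0.0]
grip_width: 1.001
grasp_force: 0.0
```

```bash
python3 -c "
from h import *
rem(.5289,.0588,-.018,-103.8)
snap('scene','s5');snap('top','t5')
a=cv2.resize(cv2.imread('pics/s5.png')[170:260,300:440],None,fx=4,fy=4,interpolation=cv2.INTER_CUBIC)
b=cv2.resize(cv2.imread('pics/t5.png')[205:260,210:320],None,fx=5,fy=5,interpolation=cv2.INTER_CUBIC)
w=560;o=np.zeros((360+275,w,3),np.uint8);o[:360]=a;o[360:,:550]=b;cv2.imwrite('pics/c5.png',o[:600])"
```

```text
t 13.6 pos [0.5278 0.0577 0.0706] phi -103.84 tilt [-1.5e-03 -2.0e-04 -1.0e+00] F [-0.8   0.69  0.04] q [ 0.11  0.32 -0.23  1.02  0.   -1.22] gw 1.0013626314532615
rem cm [-0.14 -0.09  8.86] turn -0.0007
```

View pics/c5.png

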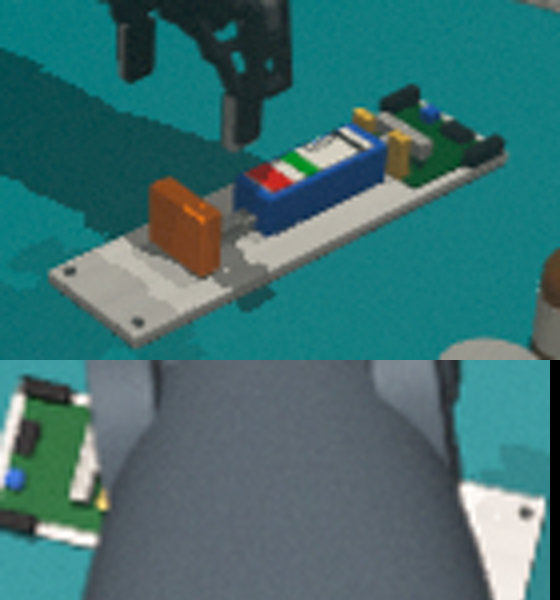

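The gauge lies hooked, with the T-bar behind both prongs (top crop: prongs near (362,120) and (400,150)). The pointer is at rest and the gripper is above the handle. Next I'll grip the handle across its width.

Request:
move_arm:
  rows: [-0.1, -0.05, 1, 0, 0, 0, 2.2, 0, 0, 0, 2.2, 0, 0, 0, 1.5, 0, 0, 0, 0.9, 0, 0, 0, 0.5, 0, 0, 0, 0.2, 0, 0, 0, 0, 0]

```text
time_s: 14.37
ee_pos: [0.5296, 0.0599, -0.0137]
orientation: [-0.0, -0.618, 0.786, 0.0]
wrist_force: [1.2, 0.1, 0.4]
grip_width: 1.001
grasp_force: 0.0
```

```bash
python3 -c "
from h import *
rem(.5287,.0583,-.015,-103.75)"
```

```text
t 14.3667 pos [ 0.5296  0.0599 -0.0137] phi -103.7 tilt [-2.e-04 -1.e-04 -1.e+00] F [1.2  0.07 0.37] q [ 0.11  0.41 -0.35  0.81 -0.   -1.22] gw 1.0008262719591994
rem cm [0.18 0.05 0.13] turn 0.0008
```

Request:
move_arm:
  rows: [0.1, 0.05, 0, 0, 0, 0, 0, 0]

```text
time_s: 14.53
ee_pos: [0.5292, 0.0588, -0.0128]
orientation: [0.0, -0.618, 0.787, -0.0]
wrist_force: [1.5, -0.5, -0.1]
grip_width: 0.998
grasp_force: 0.0
```

Request:
move_arm:
  rows: [0, 0, 0, 0, 0, 0, 0, 0, 0, 0, 0, 0, 0, 0, 0, 0, 0, 0, 0, 0, 0, 0, 0, 0, 0, 0, 0, 0, 0, 0, 0, 0]
  claw: 1

```text
time_s: 15.2
ee_pos: [0.5289, 0.0587, -0.0131]
orientation: [0.0, -0.617, 0.787, -0.0]
wrist_force: [-0.9, 0.1, 4.9]
grip_width: 0.573
grasp_force: 63.7
```

```bash
python3 -c "
from h import *
rem(.5287,.0583,-.015,-103.75)"
```

```text
t 15.2 pos [ 0.5289  0.0587 -0.0131] phi -103.73 tilt [ 6.e-04 -1.e-04 -1.e+00] F [-0.92  0.07  4.91] q [ 0.11  0.41 -0.35  0.81 -0.   -1.22] gw 0.5732478812637273
rem cm [0.05 0.01 0.19] turn 0.0003
```

Request:
move_arm:
  rows: [0, 0, -0.04, 0, 0.05, 0, 0, 0, 0.1, 0, 0, 0, 0.1, 0, 0, 0, 0.1, 0, 0, 0, 0.1, 0, 0, 0, 0.1, 0, 0, 0, 0.1, 0, 0, 0, 0.1, 0, 0, 0, 0.1, 0, 0, 0, 0.1, 0, 0, 0, 0.1, 0, 0, 0]

```text
time_s: 16.2
ee_pos: [0.5262, 0.0486, -0.0131]
orientation: [0.0, -0.618, 0.787, -0.0]
wrist_force: [1.3, 2.8, 2.4]
grip_width: 0.57
grasp_force: 63.3
```

Request:
move_arm:
  rows: [0.1, 0, 0, 0, 0.15, 0, 0, 0, 0.15, 0, 0, 0, 0.15, 0, 0, 0, 0.15, 0, 0, 0, 0.15, 0, 0, 0, 0.15, 0, 0, 0, 0.15, 0, 0, 0, 0.15, 0, 0, 0, 0.1, 0, 0, 0, 0, 0, 0, 0, 0, 0, 0, 0]

```text
time_s: 17.2
ee_pos: [0.5229, 0.0349, -0.0131]
orientation: [-0.0, -0.618, 0.787, -0.0]
wrist_force: [1.1, 4.3, 2.7]
grip_width: 0.575
grasp_force: 63.3
```

```bash
cat > m.py <<'E'
from h import *
rem(.5289,.0587,-.0131,-103.75)
s=robot.read_state();a=np.radians(-103.75);ux=np.array([np.cos(a),np.sin(a)])
print('moved mm',1e3*(s['ee_pos'][:2]-[.5289,.0587])@ux,'Fx',s['wrist_force'][:2]@ux)
# slide from scene: blue case edge & orange handle along the jig axis
P,c=cloud('scene');c=c.astype(int);L=P[:,:2]-[.568,.2168];al=L@ux;lat=L@[-ux[1],ux[0]]
R=(abs(lat)<.03)&(al>-.03)&(al<.28)&(P[:,2]>.012)&(P[:,2]<.07)
o=R&(c[:,0]>110)&(c[:,2]<.35*c[:,0])&(c[:,1]<.65*c[:,0])&(c[:,1]>.25*c[:,0])&(al>.12)
b=R&(c[:,2]>90)&(c[:,0]<70)&(c[:,1]<.7*c[:,2])
tp=R&(P[:,2]>.036)&(abs(lat)<.012)
blk=tp&(c.max(1)<70)&(al>.01)&(al<.115);red=tp&(c[:,0]>120)&(c[:,1]<70)&(al<.12);grn=tp&(c[:,1]>90)&(c[:,0]<70)&(c[:,2]<90)
for n,m in(('orange',o),('blue',b),('black',blk),('red',red),('green',grn)):print(n,m.sum(),np.percentile(al[m]*1e3,[2,50,98]).round(1) if m.any() else '')
E
python3 m.py
```

```text
t 17.2 pos [ 0.5229  0.0349 -0.0131] phi -103.73 tilt [-1.e-04 -1.e-04 -1.e+00] F [1.1  4.3  2.75] q [ 0.07  0.4  -0.37  0.8  -0.   -1.26] gw 0.575269548594185
rem cm [-2.45 -0.02 -0.  ] turn 0.0003
moved mm 24.501104702925907 Fx -4.436932247025089
orange 64 [185.7 194.5 197.9]
blue 237 [ 23.7  67.5 119.3]
black 5 [55.3 59.2 60.2]
red 24 [ 97.3 104.1 111.5]
green 23 [75.7 80.9 88.8]
```

By the camera and the force, the slide is out about 18 mm with the tail against the prongs. Another 22 mm is needed.

Request:
move_arm:
  rows: [0.1, 0, 0, 0, 0.15, 0, 0, 0, 0.2, 0, 0, 0, 0.2, 0, 0, 0, 0.2, 0, 0, 0, 0.2, 0, 0, 0, 0.2, 0, 0, 0, 0.15, 0, 0, 0, 0.15, 0, 0, 0, 0.1, 0, 0, 0, 0.1, 0, 0, 0, 0, 0, 0, 0]

```text
time_s: 18.25
ee_pos: [0.5188, 0.0182, -0.0132]
orientation: [0.0, -0.618, 0.786, 0.0]
wrist_force: [1.9, 6.3, 1.8]
grip_width: 0.576
grasp_force: 63.3
```

```bash
python3 m.py
```

```text
t 18.25 pos [ 0.5188  0.0182 -0.0132] phi -103.72 tilt [ 1.e-04  7.e-04 -1.e+00] F [1.94 6.34 1.82] q [ 0.03  0.39 -0.38  0.8   0.   -1.3 ] gw 0.5762945952404331
rem cm [-4.17 -0.02 -0.  ] turn 0.0006
moved mm 41.71406104968192 Fx -6.619853014126343
orange 60 [200.3 210.6 214.6]
blue 258 [ 24.1  71.6 121. ]
black 3 [73.5 76.2 77.7]
red 30 [ 99.  103.9 111.6]
green 26 [73.8 81.5 87.5]
```

Request:
move_arm:
  rows: [0.1, 0, 0, 0, 0.15, 0, 0, 0, 0.15, 0, 0, 0, 0.1, 0, 0, 0, 0, 0, 0, 0, 0, 0, 0, 0]

```text
time_s: 18.8
ee_pos: [0.5177, 0.0136, -0.0132]
orientation: [0.0, -0.618, 0.786, 0.0]
wrist_force: [2.1, 7.8, 2.3]
grip_width: 0.573
grasp_force: 63.3
```

```bash
python3 m.py; python3 -c "
from h import *
snap('scene','s6')
cv2.imwrite('pics/s6c.png',cv2.resize(cv2.imread('pics/s6.png')[165:260,290:440],None,fx=5.3,fy=5.3,interpolation=cv2.INTER_CUBIC))"
```

```text
t 18.8 pos [ 0.5177  0.0136 -0.0132] phi -103.72 tilt [ 2.e-04  9.e-04 -1.e+00] F [2.09 7.82 2.28] q [ 0.03  0.39 -0.39  0.8   0.   -1.31] gw 0.5731304382376643
rem cm [-4.65 -0.02 -0.  ] turn 0.0006
moved mm 46.521138938745814 Fx -8.088228074813925
orange 65 [204.  215.4 220.6]
blue 261 [ 20.9  72.7 121.3]
black 4 [76.6 77.4 81.9]
red 32 [ 98.9 105.7 114.6]
green 14 [78.3 82.8 87.7]
```

View pics/s6c.png

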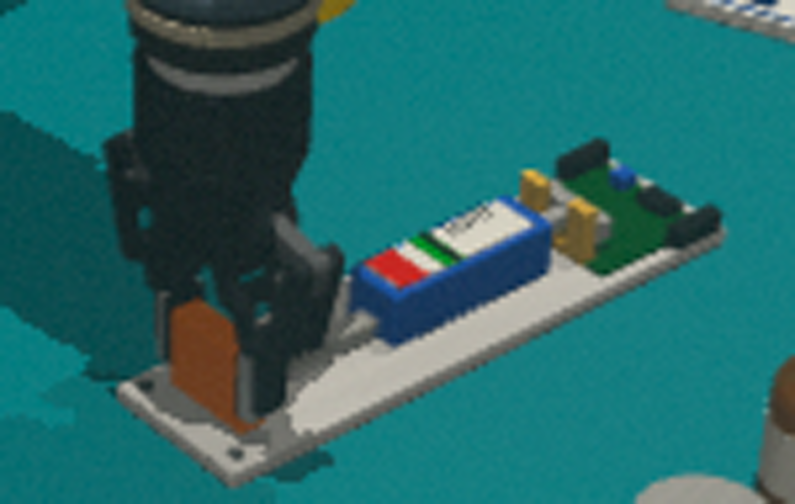

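The pointer line at (440,252) stands inside the green zone, and the force is 8.1 N, which matches about 40 mm. I'll hold here for more than 2 s.

Request:
move_arm:
  rows: [0.05, 0, 0, 0, 0, 0, 0, 0, 0, 0, 0, 0, 0, 0, 0, 0, 0, 0, 0, 0, 0, 0, 0, 0, 0, 0, 0, 0, 0, 0, 0, 0, 0, 0, 0, 0, 0, 0, 0, 0, 0, 0, 0, 0, 0, 0, 0, 0]

```text
time_s: 19.9
ee_pos: [0.5176, 0.0132, -0.0132]
orientation: [0.0, -0.618, 0.786, 0.0]
wrist_force: [2.0, 7.0, 1.5]
grip_width: 0.578
grasp_force: 63.3
```

Request:
move_arm:
  rows: [0, 0, 0, 0, 0, 0, 0, 0, 0, 0, 0, 0, 0, 0, 0, 0, 0, 0, 0, 0, 0, 0, 0, 0, 0, 0, 0, 0, 0, 0, 0, 0, 0, 0, 0, 0, 0, 0, 0, 0, 0, 0, 0, 0, 0, 0, 0, 0]

```text
time_s: 20.9
ee_pos: [0.5176, 0.0131, -0.0132]
orientation: [0.0, -0.618, 0.786, 0.0]
wrist_force: [1.7, 7.3, 1.6]
grip_width: 0.576
grasp_force: 63.3
```

Request:
move_arm:
  rows: [0, 0, 0, 0, 0, 0, 0, 0, 0, 0, 0, 0, 0, 0, 0, 0, 0, 0, 0, 0, 0, 0, 0, 0, 0, 0, 0, 0]

```text
time_s: 21.48
ee_pos: [0.5176, 0.0131, -0.0132]
orientation: [0.0, -0.618, 0.786, 0.0]
wrist_force: [1.9, 6.3, 1.6]
grip_width: 0.578
grasp_force: 63.3
```

```bash
python3 m.py
```

```text
t 21.4833 pos [ 0.5176  0.0131 -0.0132] phi -103.71 tilt [ 2.e-04  1.e-03 -1.e+00] F [1.92 6.34 1.58] q [ 0.02  0.39 -0.39  0.8   0.   -1.31] gw 0.5784137820588295
rem cm [-4.69 -0.02 -0.  ] turn 0.0007
moved mm 46.93313078915842 Fx -6.613430634754198
orange 56 [207.9 215.7 221.4]
blue 268 [ 23.2  72.3 121.2]
black 4 [78.4 79.8 82.1]
red 32 [ 98.2 106.1 113.2]
green 15 [75.  82.5 85.9]
```

Request:
move_arm:
  rows: [-0.1, 0, 0, 0, -0.2, 0, 0, 0, -0.2, 0, 0, 0, -0.2, 0, 0, 0, -0.2, 0, 0, 0, -0.2, 0, 0, 0, -0.2, 0, 0, 0, -0.2, 0, 0, 0, -0.2, 0, 0, 0, -0.2, 0, 0, 0, -0.2, 0, 0, 0, -0.2, 0, 0, 0]

```text
time_s: 22.53
ee_pos: [0.5229, 0.0351, -0.0131]
orientation: [-0.0, -0.618, 0.787, -0.0]
wrist_force: [1.1, 3.1, 3.6]
grip_width: 0.578
grasp_force: 63.4
```

Request:
move_arm:
  rows: [-0.2, 0, 0, 0, -0.2, 0, 0, 0, -0.2, 0, 0, 0, -0.2, 0, 0, 0, -0.2, 0, 0, 0, -0.15, 0, 0, 0, -0.1, 0, 0, 0, -0.1, 0, 0, 0, -0.1, 0, 0, 0, -0.1, 0, 0, 0, -0.1, 0, 0, 0, 0, 0, 0, 0]

```text
time_s: 23.53
ee_pos: [0.5266, 0.0505, -0.0131]
orientation: [-0.001, -0.617, 0.787, -0.0]
wrist_force: [-1.2, -1.2, 6.5]
grip_width: 0.579
grasp_force: 63.9
```

```bash
python3 m.py
```

```text
t 23.5333 pos [ 0.5266  0.0505 -0.0131] phi -103.75 tilt [-3.0e-04 -1.4e-03 -1.0e+00] F [-1.16 -1.18  6.54] q [ 0.1   0.4  -0.36  0.81 -0.   -1.23] gw 0.5793243562545295
rem cm [-0.85 -0.03  0.  ] turn 0.0001
moved mm 8.498339052036304 Fx 1.4230038285547653
orange 56 [169.5 177.6 182.5]
blue 211 [ 22.4  65.1 119.1]
black 5 [39.3 41.1 82.8]
red 9 [ 98.7 102.2 110.5]
green 24 [72.8 78.5 87.9]
```

Request:
move_arm:
  rows: [-0.05, 0, 0, 0, -0.1, 0, 0, 0, -0.1, 0, 0, 0, -0.1, 0, 0, 0, -0.1, 0, 0, 0, -0.05, 0, 0, 0, 0, 0, 0, 0]

```text
time_s: 24.17
ee_pos: [0.5277, 0.0547, -0.013]
orientation: [-0.001, -0.617, 0.787, -0.001]
wrist_force: [-0.7, -4.6, 8.4]
grip_width: 0.58
grasp_force: 64.0
```

```bash
python3 m.py
```

```text
t 24.1667 pos [ 0.5277  0.0547 -0.013 ] phi -103.78 tilt [-4.0e-04 -2.4e-03 -1.0e+00] F [-0.66 -4.58  8.41] q [ 0.1   0.41 -0.35  0.81 -0.   -1.23] gw 0.5800794346704963
rem cm [-0.41 -0.02  0.01] turn -0.0004
moved mm 4.141388696542114 Fx 4.609041286775864
orange 54 [163.3 173.5 177.6]
blue 208 [ 17.5  60.2 116.1]
black 4 [36.4 39.  40. ]
red 11 [ 93.8 100.3 106.5]
green 23 [71.  76.3 83.9]
```

The slide is home: the whole case has moved back about 4 mm off the prongs. Release and retreat.

Request:
move_arm:
  rows: [0, 0, 0, 0, 0, 0, 0, 0, 0, 0, 0, 0, 0, 0, 0, 0, 0, 0, 0, 0, 0, 0, 0, 0, 0, 0, 0, 0]
  claw: -1

```text
time_s: 24.8
ee_pos: [0.5279, 0.0559, -0.0132]
orientation: [-0.0, -0.618, 0.787, 0.0]
wrist_force: [-0.6, -0.0, -0.3]
grip_width: 0.998
grasp_force: 0.0
```

Request:
move_arm:
  rows: [0, 0, -0.5, 0, 0, 0, -1, 0, 0, 0, -2, 0, 0, 0, -3, 0, 0, 0, -3, 0, 0, 0, -3, 0, 0, 0, -2, 0, 0, 0, -1, 0, 0, 0, 0, 0, 0, 0, 0, 0]

```text
time_s: 25.63
ee_pos: [0.528, 0.0559, 0.1418]
orientation: [0.0, -0.618, 0.787, -0.0]
wrist_force: [-0.5, -0.4, -0.6]
grip_width: 0.999
grasp_force: 0.0
```

```bash
python3 m.py; python3 -c "
from h import *
snap('scene','s7')
cv2.imwrite('pics/s7c.png',cv2.resize(cv2.imread('pics/s7.png')[150:260,290:440],None,fx=5.3,fy=5.3,interpolation=cv2.INTER_CUBIC))"
```

```text
t 25.6333 pos [0.528  0.0559 0.1418] phi -103.73 tilt [ 5.e-04 -0.e+00 -1.e+00] F [-0.51 -0.45 -0.62] q [ 0.11  0.27 -0.11  1.19 -0.   -1.23] gw 0.9986570306253849
rem cm [-0.29 -0.02 15.49] turn 0.0004
moved mm 2.937380405028445 Fx 0.5560844400487298
orange 290 [162.2 174.5 178.7]
blue 204 [ 19.3  72.2 117.2]
black 3 [35.7 36.4 39.7]
red 26 [ 93.5  99.8 108.9]
green 21 [68.6 76.2 81.3]
```

View pics/s7c.png

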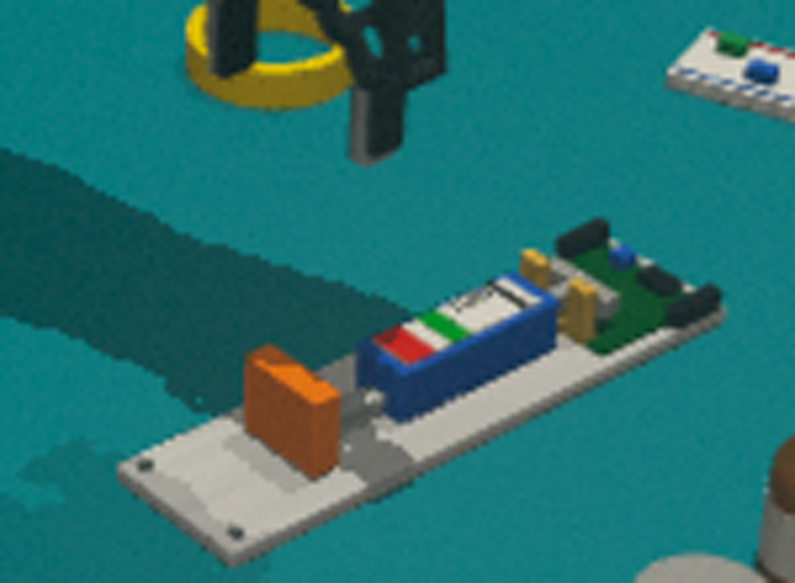

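The gauge lies flat and hooked, with its T-bar at (585,285) behind the prongs. The pointer is at rest at (512,295), and the gripper is clear above. I'm handing in.

```bash
python3 -c "
from plant import robot
print(robot.job_done())"
```

```text
the job is handed in; nothing more can be done
None
```

I handed the job in at about 26 s: the pointer stood in the green for over 2 s at about 8 N, the handle was eased fully home before release, and the gauge lies hooked on the jig with nothing else touched.

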